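Check a mug warmer with a contact thermometer

TASK

The mug warmer's plate is to be checked with the contact thermometer. First hang the striped mug, which stands on the warmer, by its handle on the mug tree's arm that points to the robot's side, and let go of it. Then lift the orange thermometer out of its dock and hold it upright on the warmer, its tip inside the white ring in the middle of the plate and its display facing the same way as the warmer's touch key, pressed down gently so that the sprung tip goes about half way in; finish while holding it there, and leave everything else where it is.

Things in the scene. Friction and masses are not known exactly. Their poses are not given: they have to be found in the camera images.
- mug: White mug with coloured stripes, loose, 0.3 kg, upright on the warmer. Body 84 mm wide, 91 mm high, open, wall 4 to 9 mm; its axis is at y = +18.5 mm of this frame. Origin on the underside; z up, handle to -y: a loop in the plane x = 0, 12 mm thick along x, out to y = -61 mm; its hole runs along x, from y = -51 to -26 mm and z = 37 to 65 mm. Grip it by the wall at the rim.
- mug_axis_rim (a point): Centre of the mug's mouth, on its axis at rim height (91 mm above its underside).
- mug_hole (a point): Centre of the hole in the mug's handle (mug frame: y = -38 mm, z = 52 mm).
- tree: Wooden mug tree, fixed: foot 132 mm wide, 14 mm high; post 17 mm thick, 216 mm high with its knob. Origin under the post. Three straight 12 mm dowel arms leave the post's axis at height 160 mm and rise 18 degrees outwards, 105 mm long (end at 100 mm out, height 192 mm). The free arm points to -x of this frame, to the robot's side; an espresso cup is fixed on the arm towards (+x, -y).
- hook_mid (a point): Point on top of the free arm, 70 mm out from the post's axis, 189 mm above the worktop. Axes as the tree's: seen from above the arm runs along x, its free end towards -x.
- warmer: White round electric mug warmer, fixed, 128 mm wide, 24 mm high with its dark glass plate (flat, 114 mm wide). Origin: under the plate's centre. Its touch key sits on a tongue that sticks out 96 mm from the centre to -x of this frame.
- spot (a point): Centre of the printed white ring (24 mm outside, 20 mm inside) in the middle of the warmer's plate, on the plate's surface, 24 mm above the worktop. Axes as the warmer's.
- dock: Grey thermometer dock, fixed: block 50 x 50 mm on a 74 mm square steel foot. Origin: centre of its underside. The handle stands on it 70 mm above the worktop in a collar 11 mm higher, the probe in a bore 17 mm wide; it comes out straight up (75 mm of lift frees it).
- thermometer: Orange stick thermometer, loose, 0.12 kg, upright in the dock. Origin: centre of the handle's foot. Handle 24 mm (x) by 28 mm (y), 110 mm high; below it a steel probe reaches to the sprung tip, 63 mm under the origin. Display on the -x face, high up. Grip the ribbed side faces (28 mm across, along y), 70 to 105 mm above the origin.
- display (a point): Centre of the thermometer's display (13 mm to -x of its axis, 88 mm above its origin).
- tip (a point): Underside of the thermometer's copper tip, a flat disc 9 mm wide, on the thermometer's axis.
- probe_tip (a joint): How far the sprung tip is pushed in, m: 0 free, 0.012 fully in. It takes 0.7 N to start it and 0.35 N more for each mm.
- pepper_mill: Loose dark wooden pepper mill, 58 mm wide, 160 mm high, a bystander at the back. Origin under its centre.
- salt_shaker: Loose glass salt shaker, 44 mm wide, 90 mm high, a bystander at the back. Origin under its centre.
- honey_jar: Loose honey jar with a red lid, 58 x 62 mm, 86 mm high, a bystander at the back. Origin under its centre.
Not all that is in view belongs to the job. What is meant by the thermometer is not green or pink, and is the smaller of those in its own colour.

How it is judged:
By the outcome, as a careful person would: the job done as asked, in the order asked, and still so for the second after the job is handed in, while the arm keeps its last pose, push and grip.
It also fails if it takes over 59 s, if anything falls off the work surface, if the arm or the gripper's body presses on something with over 40 N, if the wrist force passes 120 N, or if a joint passes its speed limit or range.

ROBOT

A 7-joint arm with a two-finger parallel gripper is mounted at the origin on a cart in front of the work surface, level with it; the furniture and walls round the work are solid. World frame = base frame: x ahead of the robot, y to its left, z up, the work surface at z = 0. Lengths are in m, angles in rad, forces in N, time in s.
With the tool pointing down it reaches from about 0.35 to 0.9 m from the base axis. Payload 8.1 kg.
Tool frame: the origin (TCP) lies at the very end of the fingers, on their centre line; the grasp point (between the pads) lies 19 mm behind it; z points along the fingers, y is the line along which they close (so a half turn about z gives the same grasp; the last joint's range is limited). The gripper opens to 92 mm and grips with 3 to 60 N. Pads are 19 mm wide; open, the fingers measure 130 mm over their backs; the gripper's body (75 mm by 190 mm) begins 47 mm behind the grasp point.
Start: joints at [-1.257, 0.434, 0.025, 1.573, -0.012, 1.134, -0.075], TCP at [0.253, 0.571, 0.227] pointing down, gripper open.
Joint ranges: [-2.62, 2.62], [-0.44, 2.09], [-1.27, 1.32], [0.08, 2.57], [-1.32, 4.46], [0.12, 2], [-2.74, 2.74]. Speed limits (rad/s): [2.22, 2.22, 3.01, 3.01, 3.14, 3.14, 3.14].

INTERFACE

Orientations are given as a unit quaternion [w, x, y, z].
In Python, from bench import r gives the robot as it stands. Calls block until the motion is done:
- r.move_ptp(position, orientation): joint-space move of the TCP to a pose.
- r.line_to(position, velocity=0.15, rot=None, until_force=None): straight line of the TCP; rot=None keeps the orientation; velocity is the mean speed in m/s. With until_force (N) it stops when the force on the tool has changed by that much, and returns True; else False.
- r.set_joints(angles): joint-space move.
- r.release() and r.clamp(): open the fingers fully, or close them until they stop; the grip force is fixed at half the most.
- r.dwell(seconds).
- r.solve_ik(position, orientation): joint angles nearest the present ones, or None.
- r.grab_frame(name): name is "side" or "top"; returns a dict with "pixels" (384x512x3 uint8, red, green, blue), "depth" (384x512 float32, m along the optical axis (not along the pixel's ray), 0 where there is no reading), "vfov" (degrees; the focal length in pixels is half the picture's height over the tangent of half this angle, whatever the lens; pixels are square), "cx", "cy" (the principal point, pixels), "T" (4x4, takes a point from camera to world coordinates). Camera axes: x right, y up, looking along -z (the intrinsics and any distortion apply to the point x, -y, -z); pixel columns grow to the right and rows downward; lengths in m; the calibration is good to about 2 mm. A picture is of the moment at which its call begins.
A pose or a line that the arm cannot do raises r.MotionError and nothing moves.
- r.finish_job(): hands the job in; it is judged then, once.
Readings, each from a call of its own:
- r.read_clock(): time.
- r.read_joint_positions(): joint angles.
- r.read_joint_vel(): joint speeds.
- r.read_joint_efforts(): joint torques, N m.
- r.read_tcp_pos(): TCP position.
- r.read_tcp_rot(): TCP orientation.
- r.read_force(): force on the tool from outside, world axes, zero at the start.
- r.read_torque(): the same for the moment, N m.
- r.read_gripper_width(): opening from 0.0 (shut) to 1.0 (fully open).
- r.read_finger_force(): force on a finger pad.
Only numpy, scipy, OpenCV 4.12 (cv2) and the standard library are available. Lean on these libraries where they do the work, as an engineer would, in place of code of your own. Each camera call takes 0.05 s, during which the arm holds its last target. There are 200 camera calls.

## Working session

There is one attempt and no reset: what is moved stays moved. The work goes in short steps, each a Python script; the robot and the scene stay as the last script left them, time stands still between calls to the robot, and variables do not carry over. Pictures are saved under pics/ and viewed, at most 10 in all, crops included, and the job is handed in when it is done.

```bash
ls; mkdir -p pics; cat > h.py <<'E'
import numpy as np, cv2
from bench import r
def grab(n,save=None):
    f=r.grab_frame(n)
    if save: cv2.imwrite('pics/'+save,f['pixels'][:,:,::-1])
    return f
def cloud(f):
    h,w=f['depth'].shape; F=h/2/np.tan(np.radians(f['vfov'])/2)
    v,u=np.mgrid[:h,:w]; d=f['depth'].astype(float)
    P=np.stack([(u-f['cx'])/F*d,-(v-f['cy'])/F*d,-d],-1)
    W=P@f['T'][:3,:3].T+f['T'][:3,3]
    W[d==0]=np.nan
    return W
E
python3 - <<'E'
from h import *
for n in ('side','top'):
    f=grab(n,n+'0.png'); print({k:v for k,v in f.items() if k not in('pixels','depth')})
    np.savez('pics/'+n+'0.npz',W=cloud(f),px=f['pixels'])
print(r.read_clock(),r.read_tcp_rot(),r.read_force())
E
```

```text
pics
{'vfov': 45.08337991638719, 'cx': 253.80561825730945, 'cy': 201.26814285459767, 'T': array([[-0.99155288, -0.11089271,  0.06727321,  0.64312849],
       [ 0.12949467, -0.87577786,  0.46502072,  0.50652492],
       [ 0.00734898,  0.46980415,  0.88274008,  1.20145287],
       [ 0.        ,  0.        ,  0.        ,  1.        ]])}
{'vfov': 45.555368128375136, 'cx': 249.75058086116618, 'cy': 195.05483562006256, 'T': array([[-0.00994699,  0.97310503, -0.23014704,  0.33884477],
       [-0.99993202, -0.0082796 ,  0.00820949, -0.05605825],
       [ 0.00608317,  0.23021306,  0.97312124,  1.18692058],
       [ 0.        ,  0.        ,  0.        ,  1.        ]])}
0.1 [-7.48916638e-05  2.06922334e-01  9.78357112e-01 -7.09074252e-04] [-0.09437517 -1.39362452 -0.26631616]
```

View pics/side0.png

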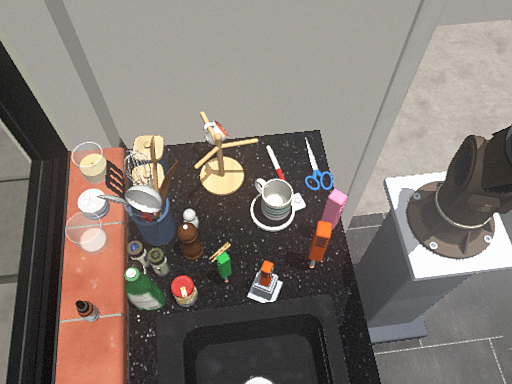

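View pics/top0.png

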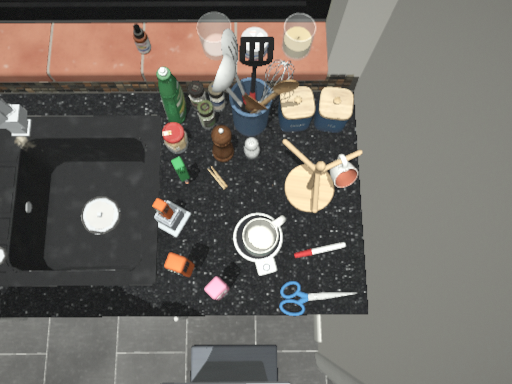

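Side view: mug on the warmer at about (272,200), its handle at (262,185), tree at (222,175), dock with the small orange thermometer at (265,283), and a larger orange one at (320,243). Top view: mug (262,236), free arm (316,195), dock (172,218).

```bash
python3 - <<'E'
from h import *
s=np.load('pics/side0.npz');t=np.load('pics/top0.npz')
a=s['px'][100:320,190:350,::-1]; b=t['px'][130:310,150:370,::-1]
cv2.imwrite('pics/c1.png',cv2.resize(a,None,fx=2.7,fy=2.7,interpolation=cv2.INTER_CUBIC))
cv2.imwrite('pics/c2.png',cv2.resize(b,None,fx=3.3,fy=3.3,interpolation=cv2.INTER_CUBIC))
for k,W in(('s',s['W']),('t',t['W'])):
    print(k,'table z',np.nanmedian(W[(W[...,2]<.02)&(W[...,2]>-.02)][:,2]))
W=t['W']
def p(n,u,v): print(n,np.round(W[v,u],4))
for n,u,v in(('mugrim',262,236),('knob',320,167),('armend',316,208),('armroot',319,180),('dockfoot',180,228),('therm',160,205),('key',266,268),('bigth',175,262),('pink',215,288)):p(n,u,v)
# rim
m=np.zeros(W.shape[:2],bool); m[205:265,230:295]=1
z=W[...,2]; print('zs',np.nanpercentile(z[m],[50,90,95,99,100]))
E
```

```text
s table z 0.0014877991704169702
t table z 0.00043671467563566324
mugrim [ 0.5049 -0.0959  0.0312]
knob [ 0.6321 -0.2212  0.2125]
armend [ 0.5423 -0.2107  0.1969]
armroot [ 0.6141 -0.2249  0.1683]
dockfoot [0.5321 0.1173 0.0021]
therm [0.5566 0.1383 0.176 ]
key [ 0.4251 -0.1051  0.0188]
bigth [0.4223 0.0901 0.2453]
pink [0.3695 0.0084 0.2408]
zs [0.01831085 0.07948614 0.10762562 0.11469471 0.11885685]
```

View pics/c1.png

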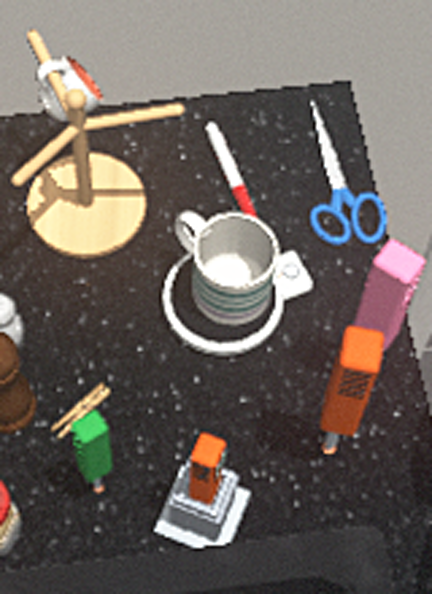

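View pics/c2.png

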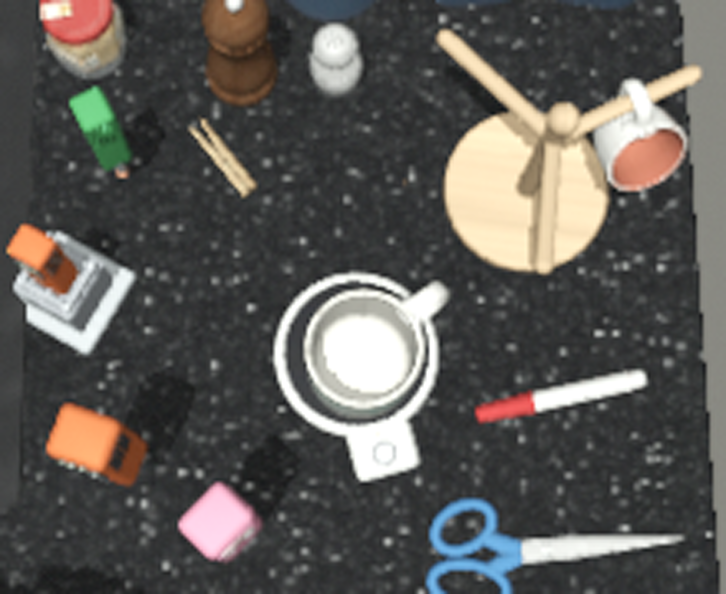

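```bash
cat > est.py <<'E'
from h import *
from scipy.optimize import least_squares
def circ(P,R=None):
    P=P[:,:2]
    c0=P.mean(0)
    f=lambda q: np.hypot(P[:,0]-q[0],P[:,1]-q[1])-(R or q[2])
    s=least_squares(f,[*c0,R or .04],loss='soft_l1',f_scale=.002)
    return np.round(s.x,4),len(P),round(float(np.abs(s.fun).mean()),4)
E
python3 - <<'E'
from est import *
for k in('side','top'):
    d=np.load(f'pics/{k}0.npz'); W=d['W'];px=d['px'].astype(int)
    x,y,z=W[...,0],W[...,1],W[...,2]
    br=px.sum(-1)
    near=lambda c,R:np.hypot(x-c[0],y-c[1])<R
    print(k)
    m=near((.51,-.10),.1)&(z>.110)&(z<.125); print('rim all',circ(W[m]),np.nanpercentile(z[m],[5,50,95]))
    # body outer
    for lo,hi in((.05,.08),(.08,.105)):
        mm=near((.51,-.10),.052)&(z>lo)&(z<hi);print(' body',circ(W[mm]))
    c=circ(W[m])[0][:2]
    hm=near(c,.09)&~near(c,.047)&(z>.045); H=W[hm]; print('handle n',len(H),'mean',H.mean(0),'ang',np.degrees(np.arctan2(*(H[:,:2].mean(0)-c)[::-1])),'zmax',H[:,2].max(), 'maxr',np.hypot(*(H[:,:2]-c).T).max())
    wm=near((.51,-.1),.075)&(z>.012)&(z<.032)&(br>450)
    print('warmer ring',circ(W[wm]), circ(W[wm],.061), np.nanmedian(z[wm]))
    km=near((.41,-.1),.05)&(z>.008)&(z<.032)&(br>400)&~near((.51,-.1),.07); K=W[km];print('key',len(K),K.mean(0),K.min(0),K.max(0))
    fm=near((.61,-.22),.09)&(z>.009)&(z<.02)&(br>250); print('foot',circ(W[fm]),circ(W[fm],.066),np.nanmedian(z[fm]))
    kn=near((.63,-.22),.03)&(z>.195); print('knob',W[kn].mean(0),len(W[kn]),np.nanmax(z[kn]))
    A=W[near((.57,-.22),.06)&(z>.16)&(z<.215)&(x<.605)]; 
    mu=A.mean(0);u=np.linalg.svd(A-mu)[2][0]; print('arm',len(A),mu,u,'yaw',np.degrees(np.arctan2(u[1],u[0])),A[A[:,0].argmin()])
    df=near((.56,.12),.08)&(z>-.004)&(z<.009)&(br>330); D=W[df][:,:2]
    q=cv2.minAreaRect((D*1000).astype(np.float32)); print('dockfoot',len(D),q)
    tm=near((.555,.13),.06)&(z>.165); T=W[tm]; print('th top',len(T),T.mean(0),cv2.minAreaRect((T[:,:2]*1000).astype(np.float32)))
    db=near((.555,.13),.06)&(z>.06)&(z<.086); T=W[db]; print('collar',len(T),T.mean(0),cv2.minAreaRect((T[:,:2]*1000).astype(np.float32)))
d=np.load('pics/side0.npz')['px'][248:310,235:295,::-1];t=np.load('pics/top0.npz')['px'][188:245,145:200,::-1]
g=[cv2.resize(i,(400,400),interpolation=cv2.INTER_CUBIC) for i in(d,t)]
cv2.imwrite('pics/c3.png',np.hstack(g))
E
```

```text
side
rim all (array([ 0.4961, -0.085 ,  0.0404]), 154, 0.0013) [0.11052    0.11393937 0.11769921]
 body (array([ 0.4975, -0.085 ,  0.0398]), 218, 0.0036)
 body (array([ 0.4979, -0.0858,  0.04  ]), 216, 0.0037)
handle n 88 mean [ 0.5369231  -0.13530935  0.0801232 ] ang -50.94268859885722 zmax 0.10701701501144867 maxr 0.07999830819420484
warmer ring (array([ 0.5064, -0.0793,  0.0564]), 283, 0.0092) (array([ 0.5044, -0.0823,  0.061 ]), 283, 0.0099) 0.022729334153539282
key 154 [ 0.42764873 -0.09777506  0.01976753] [ 0.41044159 -0.12871087  0.01173546] [ 0.44669033 -0.06638987  0.02530969]
foot (array([ 0.6373, -0.2213,  0.0469]), 1135, 0.0122) (array([ 0.6382, -0.2442,  0.066 ]), 1135, 0.02) 0.014318446416839548
knob [ 0.63772359 -0.21719529  0.20988233] 62 0.21818498676753262
arm 117 [ 0.56988965 -0.20806996  0.18677051] [ 0.93752119 -0.14881137 -0.31449833] yaw -9.019231950685844 [ 0.53408889 -0.20535297  0.19010202]
dockfoot 249 ((558.8634033203125, 127.813232421875), (128.64012145996094, 97.4552993774414), 48.94834899902344)
th top 138 [0.55887199 0.1447265  0.17826911] ((558.401550
[... 873 characters left out ...]
0.0116) (array([ 0.6554, -0.237 ,  0.066 ]), 1419, 0.0187) 0.013419687826837334
knob [ 0.63463348 -0.22144514  0.21165585] 71 0.2169872981943506
arm 154 [ 0.56794277 -0.21120552  0.18671972] [-0.94253747  0.15074259  0.29816068] yaw 170.91348110355622 [ 0.53364357 -0.20609096  0.1953737 ]
dockfoot 313 ((549.4952392578125, 128.08261108398438), (116.75477600097656, 132.2262725830078), 87.25524139404297)
th top 148 [0.55539648 0.13949388 0.17760283] ((556.558349609375, 140.2974090576172), (28.537607192993164, 24.812763214111328), 61.441287994384766)
collar 261 [0.54993507 0.13556351 0.07436246] ((556.9003295898438, 140.33743286132812), (50.99674987792969, 49.89659881591797), 60.196876525878906)
```

View pics/c3.png

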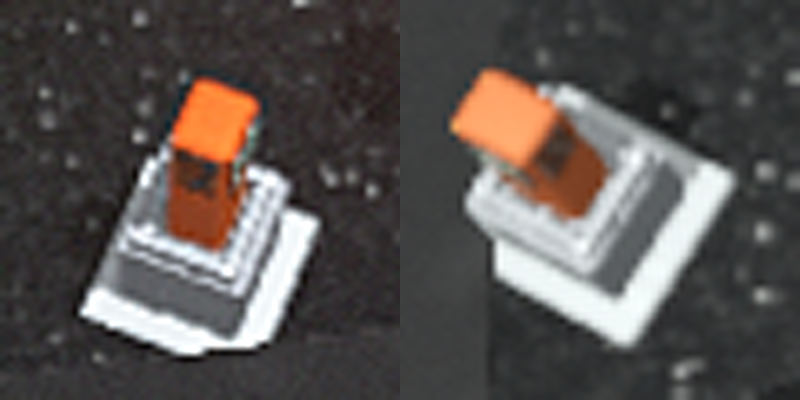

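The crop shows ribs on the two faces towards about ±60° and the greenish display towards −x/+y, so the display heading is about 150°. Next: plan the mug grasp at the rim on the mug's −x side and check IK along the way.

```bash
cat > plan.py <<'E'
from h import *
from scipy.spatial.transform import Rotation as Ro
mugC=np.array([.4953,-.0861]); th=38.3            # mug frame yaw (deg)
post=np.array([.6360,-.2193]); ty=-9.0            # tree yaw
d2=lambda a: np.array([np.cos(np.radians(a)),np.sin(np.radians(a))])
def q(R): x=R.as_quat(); return [x[3],x[0],x[1],x[2]]
def down(yaw): # tool y axis at yaw
    return Ro.from_euler('z',yaw+90,degrees=True)*Ro.from_euler('x',180,degrees=True)
FL=int(0)
def mugpose(p,yaw,tilt=0,flip=False,depth=.029,wall=.0392):
    """TCP pose for mug whose hole centre is at p, yaw, tilted mouth to its +y about hole"""
    ax=Ro.from_rotvec(-np.radians(tilt)*np.array([*d2(yaw),0]))
    off=Ro.from_euler('z',yaw,degrees=True).apply([-wall,.0565,.091-.052-depth])
    R=down(yaw+(0 if flip else 180))
    return np.array(p)+ax.apply(off), q(ax*R)
def arm(s): return np.array([*(post-s*d2(ty)),.160+s*np.tan(np.radians(18))])
def hole0(): return np.array([*(mugC+.0565*d2(th-90)),.024+.052])
E
python3 - <<'E'
from plan import *
for fl in(0,1):
    print('flip',fl)
    for nm,a in(('grasp',(hole0(),th,0)),('above',(hole0()+[0,0,.15],th,0)),('pre',(arm(.14),ty,0)),('in',(arm(.07),ty,0)),('t30',(arm(.07),ty,30)),('t50',(arm(.07),ty,50))):
        p,o=mugpose(*a,flip=fl); j=r.solve_ik(p,o); print(nm,np.round(p,3),None if j is None else np.round(j,2))
E
```

```text
flip 0
grasp [ 0.465 -0.11   0.086] [-0.66  0.64  1.15  2.14 -0.79  0.88 -1.5 ]
above [ 0.465 -0.11   0.236] [-0.79  0.31  1.18  1.96 -0.32  1.08 -1.95]
pre [ 0.468 -0.135  0.215] [-0.7   0.37  1.18  1.97 -0.4   1.05 -2.65]
in [ 0.537 -0.146  0.193] [-0.59  0.57  1.16  1.84 -0.58  1.12 -2.52]
t30 [ 0.537 -0.149  0.163] [-0.17  0.46  0.02  1.85  0.56  1.08  2.5 ]
t50 [ 0.535 -0.159  0.146] [-0.25  0.63 -0.07  1.85  0.83  1.29  2.16]
flip 1
grasp [ 0.465 -0.11   0.086] [-0.39  0.44  0.68  2.12 -0.42  0.71  1.24]
above [ 0.465 -0.11   0.236] [-0.55  0.21  0.81  1.95 -0.18  1.05  1.01]
pre [ 0.468 -0.135  0.215] [-0.55  0.28  0.92  1.97 -0.27  1.02  0.33]
in [ 0.537 -0.146  0.193] [-0.43  0.44  0.84  1.83 -0.38  1.03  0.41]
t30 [ 0.537 -0.149  0.163] [-0.64  0.53  0.7   1.89  0.23  0.93 -0.3 ]
t50 [ 0.535 -0.159  0.146] [-0.81  0.77  0.79  1.9   0.39  0.95 -0.55]
```

```bash
python3 - <<'E'
from plan import *
p,o=mugpose(hole0(),th,flip=1)
r.line_to([.253,.571,.40],velocity=.3)
r.move_ptp(p+[0,0,.25],o)
r.line_to(p+[0,0,.06],velocity=.3)
print(r.read_tcp_pos(),p,r.read_force(),r.read_clock())
hit=r.line_to(p,velocity=.08,until_force=6); print('hit',hit,r.read_tcp_pos(),r.read_force())
grab('top','g_top.png')
E
```

```text
[ 0.46529356 -0.11071318  0.14690665] [ 0.46453677 -0.11039534  0.086     ] [-0.78024827 -0.26375099  0.65806906] 4.15
hit False [ 0.46482993 -0.11057763  0.08631204] [-0.06213722 -0.63391715  0.08489161]
```

```bash
python3 - <<'E'
from h import *
a=cv2.imread('pics/g_top.png')[150:310,180:340]
cv2.imwrite('pics/g2.png',cv2.resize(a,None,fx=3.5,fy=3.5))
E
```

```text
(no output)
```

View pics/g2.png

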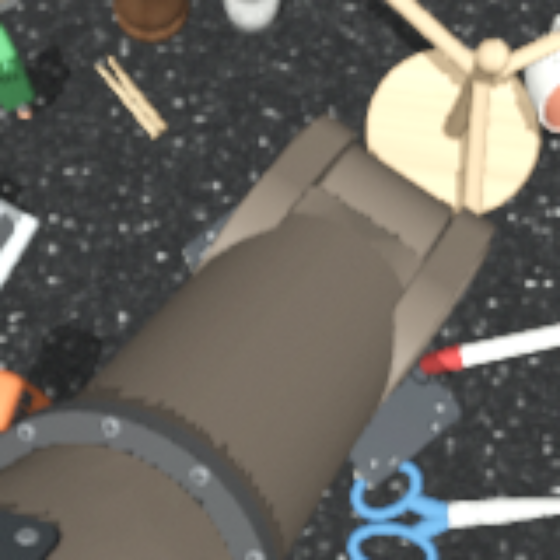

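The arm hides the grasp from the top camera. Clamping and lifting; I will judge the grasp from the gripper width, forces and the side camera.

```bash
python3 - <<'E'
from plan import *
p,o=mugpose(hole0(),th,flip=1)
r.clamp(); print('w',r.read_gripper_width(),r.read_finger_force(),r.read_force())
p=r.read_tcp_pos(); r.line_to(np.array(p)+[0,0,.17],velocity=.2); r.dwell(.2)
print('w',r.read_gripper_width(),r.read_force(),r.read_tcp_pos(),r.read_clock())
for n in('side','top'):
    f=grab(n,n+'1.png'); np.savez(f'pics/{n}1.npz',W=cloud(f),px=f['pixels'])
a=cv2.imread('pics/side1.png')[90:310,180:350];b=cv2.imread('pics/top1.png')[130:350,180:350]
cv2.imwrite('pics/l1.png',cv2.resize(np.hstack([a,b]),None,fx=2.3,fy=2.3,interpolation=cv2.INTER_CUBIC))
E
```

```text
w 0.06642905825458878 28.983365435851738 [ 1.779542   -0.68641836  0.83514591]
w 0.06601840024205627 [ 0.18768436 -0.27269596 -2.34871718] [ 0.46442983 -0.1104914   0.25532342] 7.6
```

View pics/l1.png

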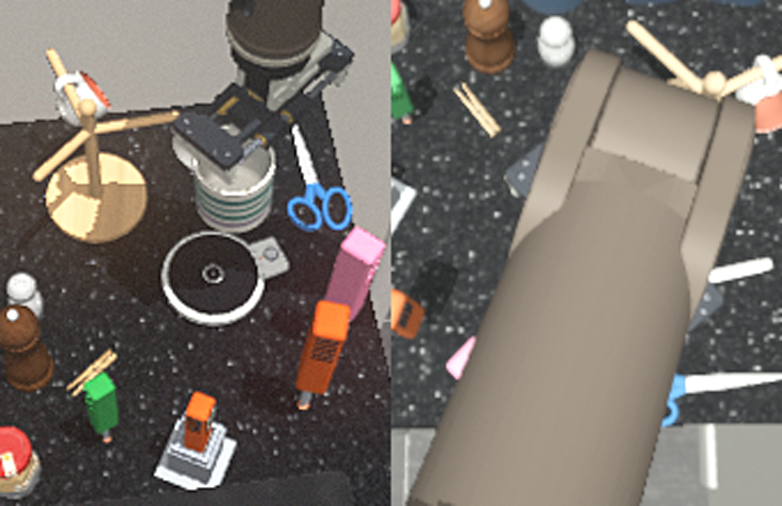

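The mug is held upright above the warmer. The ring is visible at side pixel ≈(272,209) and the key at ≈(298,201).

```bash
python3 - <<'E'
from est import *
from plan import *
d=np.load('pics/side1.npz');W=d['W'];px=d['px'].astype(int);x,y,z=[W[...,i] for i in range(3)];br=px.sum(-1)
m=np.zeros(br.shape,bool);m[190:240,245:325]=1
wm=m&(np.abs(z-.02)<.008)&(br>380)
rg=m&(np.abs(z-.024)<.006)&(br>250); v,u=np.mgrid[:384,:512]
rg&=np.hypot(u-272.6,v-208.7)<9; print('ring',circ(W[rg],.011),W[rg].mean(0))
rim=wm&(np.hypot(x-.5,y+.085)>.05)&(np.hypot(x-.5,y+.085)<.068); print('rim',circ(W[rim],.0605),circ(W[rim]))
k=wm&(np.hypot(x-.5,y+.085)>.07);K=W[k];print('key',K.mean(0),len(K),cv2.minAreaRect((K[:,:2]*1000).astype(np.float32)))
# mug body & handle in hand
c=mugC; zz=.17
h=(z>.16)&(z<.30)&(np.hypot(x-c[0],y-c[1])<.085)&(br>300)
B=W[h&(z<.24)&(np.hypot(x-c[0],y-c[1])<.05)];print('body',circ(B,.042),len(B),'zmin',np.percentile(B[:,2],2))
H=W[h&(np.hypot(x-c[0],y-c[1])>.048)&(y<-.1)];print('handle',len(H),H.mean(0),'exp',mugC+.06*d2(th-90))
# handle pre in orig: width-fit from both views: principal direction of upper part
for n in('side','top'):
    W=np.load(f'pics/{n}0.npz')['W']; cc={'side':[.4961,-.085],'top':[.4944,-.0872]}[n]
    R=np.hypot(W[...,0]-cc[0],W[...,1]-cc[1]); Q=W[(R>.046)&(R<.085)&(W[...,2]>.06)&(W[...,2]<.11)&(W[...,1]<-.1)][:,:2]-cc
    print(n,len(Q),[np.degrees(np.percentile(np.arctan2(Q[:,1],Q[:,0]),k)).round(1) for k in(3,50,97)])
E
```

```text
ring (array([ 0.5041, -0.0841,  0.011 ]), 38, 0.0018) [ 0.50494156 -0.08261303  0.02439912]
rim (array([ 0.5029, -0.0833,  0.0605]), 362, 0.0028) (array([ 0.5029, -0.0834,  0.0607]), 362, 0.0028)
key [ 0.42445277 -0.10089968  0.0197697 ] 96 ((490.51397705078125, -89.06665802001953), (156.39913940429688, 48.70438766479492), 11.429243087768555)
body (array([ 0.4937, -0.0817,  0.042 ]), 446, 0.006) 446 zmin 0.19502348132677955
handle 56 [ 0.53885789 -0.13153011  0.22431318] exp [ 0.53248674 -0.13318658]
side 64 [np.float64(-57.1), np.float64(-49.9), np.float64(-44.3)]
top 77 [np.float64(-58.6), np.float64(-52.2), np.float64(-44.5)]
```

```bash
cat >> plan.py <<'E'
spot=np.array([.5025,-.0848]); key=192.0
th=38.8
E
python3 - <<'E'
from plan import *
# keep grasp: recorded grasp was with th 38.3 -> tool yaw correction of .5 deg is negligible
p,o=mugpose(arm(.14)+[0,0,.05],ty,flip=1); r.move_ptp(p,o)
p,o=mugpose(arm(.14)+[0,0,.0],ty,flip=1); r.line_to(p,velocity=.15)
r.dwell(.2);print(r.read_tcp_pos(),p,r.read_force(),r.read_clock())
for n in('side','top'):
    f=grab(n,n+'2.png'); np.savez(f'pics/{n}2.npz',W=cloud(f),px=f['pixels'])
a=cv2.imread('pics/side2.png')[70:250,180:350];b=cv2.imread('pics/top2.png')[130:310,200:370]
cv2.imwrite('pics/l2.png',cv2.resize(np.hstack([a,b]),None,fx=2.3,fy=2.3,interpolation=cv2.INTER_CUBIC))
E
```

```text
[ 0.46851141 -0.13569313  0.21640746] [ 0.4678448  -0.13546255  0.21548876] [-0.11802169 -0.87048732 -3.24081683] 9.075
```

View pics/l2.png

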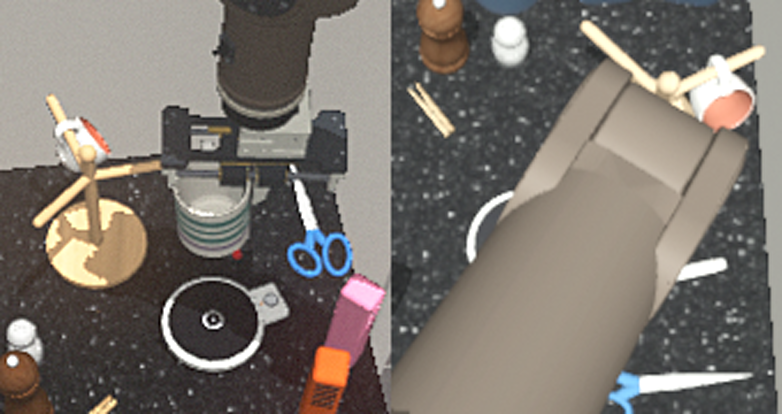

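The mug is lined up in front of the arm's end, handle pointing away from the camera, body clear. Inserting under force guard.

```bash
python3 - <<'E'
from plan import *
p,o=mugpose(arm(.07),ty,flip=1); hit=r.line_to(p,velocity=.06,until_force=4)
r.dwell(.2);print('hit',hit,r.read_tcp_pos(),p,r.read_force(),r.read_torque(),r.read_clock())
E
```

```text
hit False [ 0.53689413 -0.14629895  0.19288322] [ 0.53698298 -0.14641297  0.19274438] [-0.08393461 -0.28751185 -2.84377859] [-0.04366528  0.18336568  0.04544061] 10.75
```

```bash
python3 - <<'E'
from plan import *
p,o=mugpose(arm(.07),ty,flip=1)
hit=r.line_to(p-[0,0,.014],velocity=.03,until_force=2)
t=np.array(r.read_tcp_pos());print('hit',hit,t-p,r.read_force())
if hit:
    r.line_to(p,velocity=.05)
    for a in(15,30,45):
        P,O=mugpose(arm(.07),ty,a,flip=1); h=r.line_to(P,velocity=.06,rot=O,until_force=6)
        print(a,h,r.read_force()); 
        if h: break
    r.dwell(.2);print(r.read_tcp_pos(),P,r.read_force(),r.read_torque(),r.read_clock())
E
```

```text
hit True [-2.29054292e-04  9.34508307e-05 -8.62999907e-03] [0.8173587  0.71830296 0.47470669]
15 True [ 0.80299617  2.46313086 -4.67295535]
[ 0.53426738 -0.15417313  0.19006484] [ 0.5370867  -0.14575813  0.17778036] [ 0.4812322  -0.26733031 -3.06497221] [ 0.07216252  0.19025646 -0.02341292] 11.8333
```

```bash
python3 - <<'E'
from plan import *
r.dwell(.1);print(r.read_tcp_pos(),r.read_tcp_rot(),mugpose(arm(.07),ty,0,flip=1)[1],mugpose(arm(.07),ty,15,flip=1)[1],r.read_joint_positions(),r.read_joint_vel(),r.read_gripper_width())
f=grab('side'); a=f['pixels'][90:240,180:350,::-1]
cv2.imwrite('pics/l3.png',cv2.resize(a,None,fx=3.2,fy=3.2,interpolation=cv2.INTER_CUBIC))
E
```

```text
[ 0.53422985 -0.1549308   0.19018166] [ 0.02894588  0.76470662  0.64292291 -0.03218788] [np.float64(4.6561436591231515e-17), np.float64(0.7604059656000309), np.float64(0.6494480483301837), np.float64(3.976722368000275e-17)] [np.float64(0.08476998079328293), np.float64(0.7539005871521411), np.float64(0.6438919302462106), np.float64(-0.09925289523118352)] [-0.56777475  0.49912706  1.01238167  1.85449436 -0.39480935  1.01998531
  0.41853239] [ 0.00068073  0.00237788 -0.00599182 -0.00042822  0.00336603 -0.00384839
 -0.00751204] 0.07113079310630877
```

View pics/l3.png

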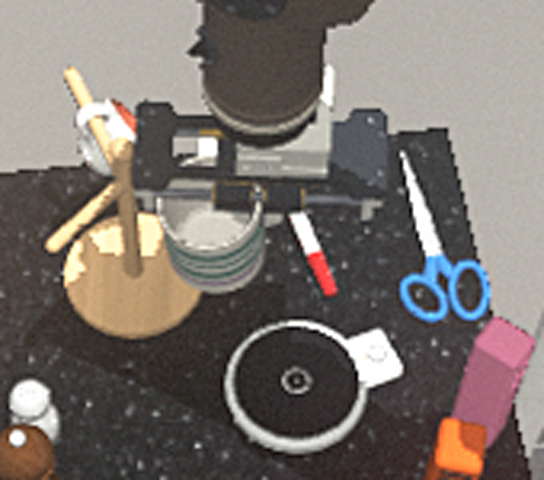

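It is still on the arm and free of contact; the guard most likely tripped on the fast rotation. Retrying the tilt slowly in small steps.

```bash
python3 - <<'E'
from plan import *
p,o=mugpose(arm(.07),ty,flip=1)
r.line_to(p,velocity=.03,rot=o); r.dwell(.1); print(r.read_tcp_pos()-p,r.read_force())
for a in range(8,49,8):
    P,O=mugpose(arm(.07),ty,a,flip=1)
    try: h=r.line_to(P,velocity=.02,rot=O,until_force=6)
    except r.MotionError as e: print(e); break
    print(a,h,np.round(r.read_tcp_pos()-P,4),np.round(r.read_force(),2),np.round(r.read_torque(),2),r.read_clock())
    if h: break
E
```

```text
[-0.0001656  -0.00032555 -0.00012381] [ 0.35335469 -0.60585883 -3.73953402]
8 False [ 0.      0.0004 -0.    ] [ 0.71  0.32 -3.58] [ 0.19  0.17 -0.04] 13.0
16 False [-0.0001 -0.0004  0.0002] [ 0.14 -0.3  -3.57] [ 0.45  0.1  -0.03] 13.55
24 False [-0.0001 -0.0004  0.0002] [-0.14 -0.73 -3.55] [0.71 0.04 0.01] 14.1
32 False [-0.0001 -0.0005  0.0003] [-0.04 -0.73 -3.43] [ 0.99  0.04 -0.06] 14.65
40 False [-0.     -0.0005  0.0004] [-0.11 -0.79 -2.52] [ 1.23 -0.02  0.05] 15.2
48 False [ 0.     -0.0004  0.0005] [-0.57  0.98 -2.7 ] [ 1.47 -0.09 -0.03] 15.75
```

```bash
python3 - <<'E'
from plan import *
P,O=mugpose(arm(.07),ty,48,flip=1)
h=r.line_to(P-[0,0,.012],velocity=.02,until_force=1.8); t=np.array(r.read_tcp_pos()); print(h,t-P,r.read_force())
r.release(); r.dwell(.4)
zt=Ro.from_quat(np.roll(r.read_tcp_rot(),-1)).apply([0,0,1]); print(zt)
r.line_to(t-.11*zt,velocity=.1,until_force=6) and print('touched',r.read_tcp_pos(),r.read_force())
r.dwell(.3); f=grab('side'); a=f['pixels'][60:240,170:350,::-1]
cv2.imwrite('pics/l4.png',cv2.resize(a,None,fx=3,fy=3,interpolation=cv2.INTER_CUBIC)); print(r.read_clock(),r.read_tcp_pos())
E
```

```text
True [ 0.00012653 -0.00060791 -0.00628908] [ 2.22908932 -3.24192975  0.19648333]
[-0.11689614 -0.73329414 -0.66978728]
19.55 [ 0.54810235 -0.07764608  0.21476148]
```

View pics/l4.png

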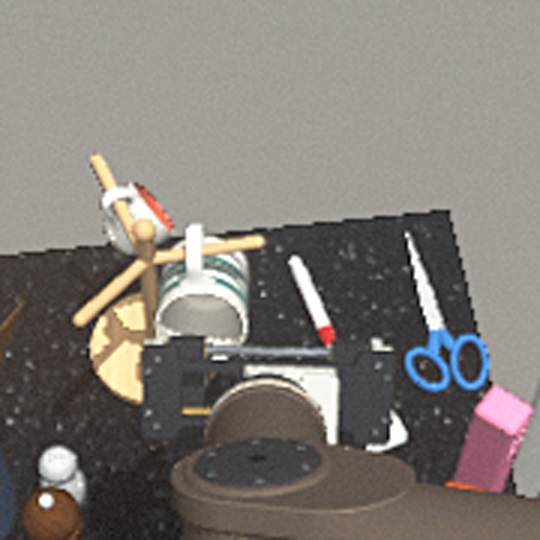

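The mug hangs by its handle on the free arm with the gripper clear of it. Next is the thermometer.

```bash
cat >> plan.py <<'E'
ther=np.array([.5575,.1415]); ty_t=60.5
E
python3 - <<'E'
from plan import *
t=np.array(r.read_tcp_pos()); zt=Ro.from_quat(np.roll(r.read_tcp_rot(),-1)).apply([0,0,1])
r.line_to(t+[0,.06,.13],velocity=.25)
print(r.read_clock(),r.read_force())
dy=key-150
for f in(0,180):
    for nm,P,y in(('hi',[*ther,.33],ty_t+f),('g',[*ther,.139],ty_t+f),('lift',[*ther,.24],ty_t+f),('fhi',[*spot,.24],ty_t+f+dy),('f',[*spot,.150],ty_t+f+dy)):
        j=r.solve_ik(P,q(down(y))); print(f,nm,None if j is None else np.round(j,2))
E
```

```text
20.275 [ 1.06828781  0.66437592 -0.32228941]
0 hi [-1.13  0.48  1.23  1.59 -0.45  1.4   1.2 ]
0 g [-0.85  0.52  0.74  1.85 -0.43  0.94  1.14]
0 lift [-1.03  0.48  1.02  1.73 -0.44  1.18  1.17]
0 fhi [-0.82  0.42  1.22  1.89 -0.43  1.14  2.36]
0 f [-0.55  0.41  0.82  1.99 -0.39  0.9   2.27]
180 hi [-1.16  0.52  1.31  1.59 -0.51  1.42 -1.89]
180 g [-1.11  0.8   1.31  1.86 -0.85  1.18 -1.59]
180 lift [-1.14  0.63  1.31  1.74 -0.63  1.28 -1.77]
180 fhi [-0.84  0.46  1.29  1.89 -0.48  1.16 -0.73]
180 f [-0.77  0.61  1.25  2.01 -0.68  1.04 -0.54]
```

```bash
python3 - <<'E'
from plan import *
o=q(down(ty_t))
r.move_ptp([*ther,.30],o); 
h=r.line_to([*ther,.139],velocity=.12,until_force=6)
r.dwell(.2); a=np.array(r.read_tcp_pos()); print(h,a,r.read_force())
r.clamp(); r.dwell(.2); print(np.array(r.read_tcp_pos())-a,r.read_force(),r.read_torque(),r.read_gripper_width()*92,r.read_finger_force(),r.read_clock())
E
```

```text
False [0.55773021 0.1416441  0.13940699] [-0.37351063  0.25553548 -0.02039015]
[-0.00023541 -0.00019538 -0.000428  ] [ 0.39590536 -0.03412038 -0.95260899] [-0.03638281  0.00120767 -0.02326855] 28.235830399716303 29.982202649116516 24.375
```

```bash
python3 - <<'E'
from plan import *
from est import circ
t=np.array(r.read_tcp_pos()); print(t)
r.line_to([*ther,.25],velocity=.12); o=q(down(ty_t+key-150))
r.line_to([*spot,.25],velocity=.15,rot=o)
r.line_to([*spot,.172],velocity=.1); r.dwell(.3)
print(r.read_tcp_pos(),r.read_force(),r.read_gripper_width()*92,r.read_clock())
for n in('side','top'):
    f=grab(n,n+'5.png'); W=cloud(f); np.savez(f'pics/{n}5.npz',W=W,px=f['pixels'])
    px=f['pixels'].astype(int); x,y,z=[W[...,i] for i in range(3)]
    org=(px[...,0]>120)&(px[...,0]>1.8*px[...,1])&(px[...,0]>2.5*px[...,2])&(np.hypot(x-spot[0],y-spot[1])<.05)&(z>.08)
    O=W[org]; print(n,'orange',len(O)); 
    if len(O)>10:
        print(O.mean(0),O.min(0),O.max(0)); print(cv2.minAreaRect((O[:,:2]*1000).astype(np.float32)))
    pr=(np.hypot(x-spot[0],y-spot[1])<.02)&(z>.030)&(z<.095); print('probe',W[pr].mean(0) if pr.any() else None,pr.sum())
E
```

```text
[0.55749479 0.14144872 0.13897899]
[ 0.50269256 -0.08479256  0.17232514] [ 0.96143302 -0.32447179 -2.3821521 ] 27.591170799237492 28.3833
side orange 55
[ 0.51173857 -0.07130059  0.14041667] [ 0.50544767 -0.08541338  0.11288102] [ 0.51781472 -0.06489449  0.1720559 ]
((513.584716796875, -74.53955078125), (6.429320812225342, 22.431962966918945), 37.24900817871094)
probe [ 0.50392258 -0.08049983  0.06065048] 22
top orange 0
probe None 0
```

Probe and ring coincide to about 1 mm in the side camera. Pressing down.

```bash
python3 - <<'E'
from plan import *
f0=np.array(r.read_force())
r.line_to([*spot,.156],velocity=.04); r.dwell(.2); print(r.read_tcp_pos(),r.read_force()-f0)
r.line_to([*spot,.1497],velocity=.02); r.dwell(.6)
F=np.mean([r.read_force() for _ in range(5)],0); print(r.read_tcp_pos(),F-f0,r.read_gripper_width()*92,r.read_clock())
for n in('side',):
    f=grab(n,n+'6.png'); W=cloud(f); x,y,z=[W[...,i] for i in range(3)]
    pr=(np.hypot(x-spot[0],y-spot[1])<.02)&(z>.030)&(z<.075); print('probe',W[pr].mean(0),pr.sum())
    px=f['pixels'].astype(int); org=(px[...,0]>100)&(px[...,0]>1.8*px[...,1])&(px[...,0]>2.5*px[...,2])&(np.hypot(x-spot[0],y-spot[1])<.05)&(z>.04)
    print('handle bottom z (expect .081)',np.sort(z[org])[:5])
    m=(np.hypot(x-.56,y+.17)<.09)&(z>.06)&(z<.21); print('mug still up: n',m.sum(),np.nanmedian(z[m]))
E
```

```text
[ 0.50256072 -0.08489303  0.15610563] [0.55528636 0.07631178 1.22616881]
[ 0.50262045 -0.08488894  0.14977121] [0.60324335 0.19582101 3.41374105] 28.059998503024207 30.3
probe [ 0.50416813 -0.0798316   0.04722679] 14
handle bottom z (expect .081) [0.08789202 0.08806058 0.08837337 0.08852756 0.09230773]
mug still up: n 1235 0.12937745451484273
```

The force came out slightly high against a single noisy reference sample; checking with averaged readings over height.

```bash
python3 - <<'E'
from plan import *
def F():
    r.dwell(.3); s=[]
    for _ in range(20): s.append(r.read_force()[2]); r.dwell(.03)
    return np.mean(s).round(3),np.std(s).round(2)
for z in(.1497,.153,.1555,.158,.162):
    r.line_to([*spot,z],velocity=.03); print(z,r.read_tcp_pos()[2],F(),r.read_clock())
E
```

```text
0.1497 0.14972918853661304 (np.float64(1.413), np.float64(0.4)) 31.5667
0.153 0.15299263311341998 (np.float64(0.512), np.float64(0.47)) 32.7917
0.1555 0.15571685549119585 (np.float64(-0.504), np.float64(0.5)) 34.0083
0.158 0.1580616829788216 (np.float64(-1.414), np.float64(0.42)) 35.225
0.162 0.1622731193255765 (np.float64(-1.409), np.float64(0.35)) 36.475
```

```bash
python3 - <<'E'
from plan import *
r.line_to([*spot,.1497],velocity=.02); r.dwell(.6); print(r.read_tcp_pos(),r.read_force(),r.read_clock())
print(r.finish_job())
E
```

```text
[ 0.50256749 -0.08479699  0.14972139] [ 0.81099799 -0.21365244  1.43581915] 37.8417
the job is handed in; nothing more can be done
None
```

I handed the job in at 37.8 s: the mug hangs by its handle on the free arm, and the thermometer is held upright on the ring, display facing the key's way, its tip pressed in about 6 mm (about 2.8 N measured); tip and display were checked by depth readings and geometry, not a final picture.

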